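# Stack the cartons on the packing board and clip the end stops on

### The job

Stack all the brown cartons squarely, one on another, in the outlined place on the packing board, lengthways towards its upright fence. Then take the two spring clamps off the rail and clip them upright, pushed well down, onto the top edge of the fence as end stops, one on each side of the column, between the column and the end of the fence. Leave the sanding block where it is.

Things in the scene. Friction and masses are not known exactly. Their poses are not given: they have to be found in the camera images.
- carton_1_center (a point): closed carton, plain brown board, 70 x 110 x 24 mm (its own x, y, z), about 90 g, lying flat on the worktop or on another carton; the point is its centre (12 mm above its underside). z up, y along its 110 mm length. There are 3 to 5 cartons; carton_4 and carton_5, if there, start askew on top of carton_1 and carton_2; an absent one reads None. All cartons are alike.
- carton_2_center (a point): closed carton, plain brown board, 70 x 110 x 24 mm (its own x, y, z), about 90 g, lying flat on the worktop or on another carton; the point is its centre (12 mm above its underside). z up, y along its 110 mm length. There are 3 to 5 cartons; carton_4 and carton_5, if there, start askew on top of carton_1 and carton_2; an absent one reads None. All cartons are alike.
- carton_3_center (a point): closed carton, plain brown board, 70 x 110 x 24 mm (its own x, y, z), about 90 g, lying flat on the worktop or on another carton; the point is its centre (12 mm above its underside). z up, y along its 110 mm length. There are 3 to 5 cartons; carton_4 and carton_5, if there, start askew on top of carton_1 and carton_2; an absent one reads None. All cartons are alike.
- carton_4_center (a point): closed carton, plain brown board, 70 x 110 x 24 mm (its own x, y, z), about 90 g, lying flat on the worktop or on another carton; the point is its centre (12 mm above its underside). z up, y along its 110 mm length. There are 3 to 5 cartons; carton_4 and carton_5, if there, start askew on top of carton_1 and carton_2; an absent one reads None. All cartons are alike.
- carton_5_center (a point): closed carton, plain brown board, 70 x 110 x 24 mm (its own x, y, z), about 90 g, lying flat on the worktop or on another carton; the point is its centre (12 mm above its underside). z up, y along its 110 mm length. There are 3 to 5 cartons; carton_4 and carton_5, if there, start askew on top of carton_1 and carton_2; an absent one reads None. All cartons are alike.
- clamp_1_grip (a point): grey spring clamp, 90 g, parked upright (jaws down) astride the rail's 10 mm edge. Point midway between its two handles, 40 mm above the hinge pin, 52 mm above the edge it sits on, 13 mm below the handle tips; z up, x from handle to handle, y along pin and edge. Handles are 24 mm wide (y); clipped on 10 mm they lean apart, 48 mm over the outsides at this point, 56 mm at the tips.
- clamp_1_jaw (a joint): hinge angle of one arm of that clamp (the other mirrors it): 0 = gripping a 10 mm board, -0.15 = shut on nothing, 0.30 = stop. Pinched along x at the grip point (about 14 N) the handles come to this stop, parallel, 26 mm over the outsides, jaws 25 to 30 mm apart, and the clamp can be carried so; let go, it springs shut. Jaws reach 34 mm below the pin; the throat 12 mm below it sits on the edge.
- clamp_2_grip (a point): grey spring clamp, 90 g, parked upright (jaws down) astride the rail's 10 mm edge. Point midway between its two handles, 40 mm above the hinge pin, 52 mm above the edge it sits on, 13 mm below the handle tips; z up, x from handle to handle, y along pin and edge. Handles are 24 mm wide (y); clipped on 10 mm they lean apart, 48 mm over the outsides at this point, 56 mm at the tips.
- clamp_2_jaw (a joint): hinge angle of one arm of that clamp (the other mirrors it): 0 = gripping a 10 mm board, -0.15 = shut on nothing, 0.30 = stop. Pinched along x at the grip point (about 14 N) the handles come to this stop, parallel, 26 mm over the outsides, jaws 25 to 30 mm apart, and the clamp can be carried so; let go, it springs shut. Jaws reach 34 mm below the pin; the throat 12 mm below it sits on the edge.
- rail_top (a point): middle of the top edge of the clamp rail on which the clamps are parked: an upright board 10 mm thick (x), 126 mm long (y), its edge 58 mm above the worktop, fixed, about 20 cm beyond the packing board's middle
- stack_place (a point): centre of the outlined place for the cartons on the packing board, on the board's top face (8 mm above the worktop). The board is a fixed plywood base 132 x 200 mm with an upright fence along its far side. x points to the fence, y to the left along it, z up. The outline is 112 mm along x and 75 mm along y, so a carton lies with its 110 mm length along x, its end about 6 mm from the fence.
- fence_top (a point): middle of the top edge of that upright fence: 66 mm from stack_place along x and 58 mm above the worktop. The fence is 10 mm thick (along x) and 200 mm long (along y). Same axes as stack_place. The clamps go astride this edge, each centred 48 to 95 mm from the middle, best about 72 mm. A clamp let go at once can ride up about 9 mm on the edge; press it down while letting go.
- sanding_block_center (a point): bystander: cork and beech sanding block 40 x 90 x 31 mm, its centre; leave it where it lies

How it is judged:
On the way, in this order (a step that is already met when the one before it is completed fails the run):
1. all cartons are stacked squarely in the outlined place (horizontal distance between each of carton_1_center, carton_2_center, carton_3_center, carton_4_center, carton_5_center and stack_place below 0.014 m and angle between the y axis of each of carton_1_center, carton_2_center, carton_3_center, carton_4_center, carton_5_center and the x axis of stack_place, either way round below 0.14 rad and (angle between carton_1_center's own z axis and vertical below 0.08 rad or angle between carton_1_center's own z axis and vertical above 3.06 rad) and z of each of carton_1_center, carton_2_center, carton_3_center, carton_4_center, carton_5_center in the frame of stack_place below 0.124 m and (angle between carton_2_center's own z axis and vertical below 0.08 rad or angle between carton_2_center's own z axis and vertical above 3.06 rad) and (angle between carton_3_center's own z axis and vertical below 0.08 rad or angle between carton_3_center's own z axis and vertical above 3.06 rad) and (angle between carton_4_center's own z axis and vertical below 0.08 rad or angle between carton_4_center's own z axis and vertical above 3.06 rad) and (angle between carton_5_center's own z axis and vertical below 0.08 rad or angle between carton_5_center's own z axis and vertical above 3.06 rad)), for 0.3 s.
2. both clamps are clipped on the fence, one on each side of the column ((((x of clamp_1_grip in the frame of fence_top between -0.012 and 0.012 m and y of clamp_1_grip in the frame of fence_top between 0.048 and 0.095 m and z of clamp_1_grip in the frame of fence_top between 0.045 and 0.065 m and angle between the x axis of clamp_1_grip and the x axis of fence_top, either way round below 0.2 rad and angle between clamp_1_grip's own z axis and vertical below 0.2 rad and value of joint clamp_1_jaw between -0.07 and 0.07 rad) and (x of clamp_2_grip in the frame of fence_top between -0.012 and 0.012 m and y of clamp_2_grip in the frame of fence_top between -0.095 and -0.048 m and z of clamp_2_grip in the frame of fence_top between 0.045 and 0.065 m and angle between the x axis of clamp_2_grip and the x axis of fence_top, either way round below 0.2 rad and angle between clamp_2_grip's own z axis and vertical below 0.2 rad and value of joint clamp_2_jaw between -0.07 and 0.07 rad)) or ((x of clamp_1_grip in the frame of fence_top between -0.012 and 0.012 m and y of clamp_1_grip in the frame of fence_top between -0.095 and -0.048 m and z of clamp_1_grip in the frame of fence_top between 0.045 and 0.065 m and angle between the x axis of clamp_1_grip and the x axis of fence_top, either way round below 0.2 rad and angle between clamp_1_grip's own z axis and vertical below 0.2 rad and value of joint clamp_1_jaw between -0.07 and 0.07 rad) and (x of clamp_2_grip in the frame of fence_top between -0.012 and 0.012 m and y of clamp_2_grip in the frame of fence_top between 0.048 and 0.095 m and z of clamp_2_grip in the frame of fence_top between 0.045 and 0.065 m and angle between the x axis of clamp_2_grip and the x axis of fence_top, either way round below 0.2 rad and angle between clamp_2_grip's own z axis and vertical below 0.2 rad and value of joint clamp_2_jaw between -0.07 and 0.07 rad)))), for 0.2 s.
At the end, for the whole second after the job is handed in: Every carton lies flat in one column on the outline (centre within 14 mm, yaw within 0.14 rad); the two clamps grip the fence's edge, one each side of the column, 48 to 95 mm from the fence's middle, upright and square within 0.2 rad, throat within 13 mm of the edge, jaws shut on the board (all of step 1 and (((x of clamp_1_grip in the frame of fence_top between -0.012 and 0.012 m and y of clamp_1_grip in the frame of fence_top between 0.048 and 0.095 m and z of clamp_1_grip in the frame of fence_top between 0.045 and 0.065 m and angle between the x axis of clamp_1_grip and the x axis of fence_top, either way round below 0.2 rad and angle between clamp_1_grip's own z axis and vertical below 0.2 rad and value of joint clamp_1_jaw between -0.07 and 0.07 rad) and (x of clamp_2_grip in the frame of fence_top between -0.012 and 0.012 m and y of clamp_2_grip in the frame of fence_top between -0.095 and -0.048 m and z of clamp_2_grip in the frame of fence_top between 0.045 and 0.065 m and angle between the x axis of clamp_2_grip and the x axis of fence_top, either way round below 0.2 rad and angle between clamp_2_grip's own z axis and vertical below 0.2 rad and value of joint clamp_2_jaw between -0.07 and 0.07 rad)) or ((x of clamp_1_grip in the frame of fence_top between -0.012 and 0.012 m and y of clamp_1_grip in the frame of fence_top between -0.095 and -0.048 m and z of clamp_1_grip in the frame of fence_top between 0.045 and 0.065 m and angle between the x axis of clamp_1_grip and the x axis of fence_top, either way round below 0.2 rad and angle between clamp_1_grip's own z axis and vertical below 0.2 rad and value of joint clamp_1_jaw between -0.07 and 0.07 rad) and (x of clamp_2_grip in the frame of fence_top between -0.012 and 0.012 m and y of clamp_2_grip in the frame of fence_top between 0.048 and 0.095 m and z of clamp_2_grip in the frame of fence_top between 0.045 and 0.065 m and angle between the x axis of clamp_2_grip and the x axis of fence_top, either way round below 0.2 rad and angle between clamp_2_grip's own z axis and vertical below 0.2 rad and value of joint clamp_2_jaw between -0.07 and 0.07 rad)))); the robot touches nothing.
It fails at once if the sanding block is moved by more than 5 cm (distance of sanding_block_center from where it was at the start of the episode above 0.05 m).
Of carton_3, carton_4, carton_5 only 1 to 3 are there at a start; the rules pass over those that are not, and their reading is None.
At some moment in a run one of carton_2, carton_3 may be knocked a few centimetres aside while the robot is not near it.
It also fails if it takes over 210 s, if anything falls off the work surface, if the arm or the gripper's body presses on something with over 40 N, if the wrist force passes 120 N, or if a joint passes its speed limit or range.

### The arm

A 6-joint arm with a two-finger parallel gripper is mounted at the origin on a cart in front of the work surface, level with it; the furniture and walls round the work are solid. World frame = base frame: x ahead of the robot, y to its left, z up, the work surface at z = 0. Lengths are in m, angles in rad, forces in N, time in s.
With the tool pointing down it reaches from about 0.3 to 0.875 m from the base axis. Payload 6.4 kg.
Tool frame: the origin (TCP) lies between the finger pads; the fingertips stand 19 mm ahead of it and the grasp point (between the pads) is the TCP (ctrl.tips_ahead is the z of the fingertips in the tool frame, in m); z points along the fingers, y is the line along which they close (so a half turn about z gives the same grasp; the last joint's range is limited). The gripper opens to 85 mm and grips with 20 to 120 N. Pads are 22 mm wide; open, the fingers measure 114 mm over their backs; the gripper's body (76 mm by 85 mm) begins 54 mm behind the grasp point. The pads swing forward as they close: fully open they stand 13 mm farther back than shut.
Start: joints at [0.911, 0.181, 1.607, -0, 1.354, -0.206], TCP at [0.252, 0.517, 0.223] pointing down, gripper open.
Joint ranges: [-2.99, 2.99], [-0.89, 2.07], [0.3, 2.58], [-1.14, 4.28], [0, 2.63], [-3.12, 3.12]. Speed limits (rad/s): [2.57, 2.57, 3.01, 3.14, 3.14, 3.14].

### API

Orientations are given as a unit quaternion [w, x, y, z].
In Python, from bench import readout, vision, ctrl gives the robot as it stands.
- The arm moves only by the tool play_rows, never from a script. Its arguments are lists of equal length, an entry for each row: "xyz": the shift along the tool's x, y, z in mm, a list of three; "rot": the turn, a rotation vector about the tool's x, y, z in rad, a list of three; "grip": the opening, from 0 (shut) to 1 (fully open). In form: {"xyz": [[x, y, z], ...], "rot": [[rx, ry, rz], ...], "grip": [grip, ...]}. A call has exactly 10 rows; each row is the pose to reach, as a shift and turn from the pose commanded when the call began, along the tool's axes at that moment; what a row does not reach only later rows make up. A row lasts 1/8 s, in which the tool goes at most 62.5 mm and 10.7 degrees, less where a joint would pass 70% of its speed; a pose out of reach is approached as far as the arm can. A call with a gripper value outside its range is refused whole. The fingers move at their own pace and stop on an object; the grip force is fixed at half the most. Time passes only in rows, so rows that repeat a pose let the fingers close, or fill a call up. It gives the time, the measured TCP pose, the force, the opening and the grip force at its end, in the units of the state.
- readout.get_obs(): the state, without advancing time (a new reading comes with each control period).
- vision.camera(name): name is "scene" or "side" or "wrist"; returns a dict with "color" (420x560x3 uint8, red, green, blue), "depth" (420x560 float32, m along the optical axis (not along the pixel's ray), 0 where there is no reading), "camera_matrix" (3x3 intrinsics, pixels), "extrinsics" (4x4, takes a point from camera to world coordinates); the wrist camera has in their place "hand_eye" (4x4, takes a point from camera to tool coordinates, whose origin is the TCP and whose axes are the flange's). Camera axes: x right, y down, z forward; pixel columns grow to the right and rows downward; lengths in m; the calibration is good to about 2 mm. A picture is of the moment at which its call begins: read the wrist's pose just before it.
- ctrl.hand_in(): hands the job in; it is judged then, once.
The state is a dict: "time_s": time; "q": joint angles; "dq": joint speeds; "joint_efforts": joint torques, N m; "eef_pos": TCP position; "eef_rot": TCP orientation; "wrist_force": force on the tool from outside, world axes, zero at the start; "torque": the same for the moment, N m; "opening": opening from 0.0 (shut) to 1.0 (fully open); "grasp_force": force on a finger pad.
Only numpy, scipy, OpenCV 4.12 (cv2) and the standard library are available. Lean on these libraries where they do the work, as an engineer would, in place of code of your own. Each camera call takes 0.05 s, during which the arm holds its last target. There are 200 camera calls.

## Working session

There is one attempt and no reset: what is moved stays moved. The work goes in short steps, Python scripts to look and compute and a tool call to move; the robot and the scene stay as the last step left them, time stands still between calls to the robot, and variables do not carry over. Pictures are saved under pics/ and viewed, at most 14 in all, crops included, and the job is handed in when it is done.

Besides the shell and the picture viewer there is one more tool, called after ">>>" as name(argument=value, ...) on one line, values as JSON. play_rows: Moves the arm, as the interface text tells. Its arguments: {"type":"object","properties":{"xyz":{"type":"array","items":{"type":"array","items":{"type":"number"}}},"rot":{"type":"array","items":{"type":"array","items":{"type":"number"}}},"grip":{"type":"array","items":{"type":"number"}}},"required":["xyz","rot","grip"]}

```bash
mkdir -p pics; ls; cat > h.py <<'E'
import numpy as np, cv2
from scipy.spatial.transform import Rotation as R
from bench import readout, vision, ctrl
def tcp():
    o=readout.get_obs(); q=o["eef_rot"]
    T=np.eye(4); T[:3,:3]=R.from_quat([q[1],q[2],q[3],q[0]]).as_matrix(); T[:3,3]=o["eef_pos"]; return T
def cam(n):
    T=tcp(); c=vision.camera(n)
    E=c["extrinsics"] if n!="wrist" else T@c["hand_eye"]
    return c["color"],c["depth"],c["camera_matrix"],np.array(E)
def cloud(d,K,E):
    v,u=np.mgrid[:d.shape[0],:d.shape[1]]
    p=np.stack([(u-K[0,2])/K[0,0]*d,(v-K[1,2])/K[1,1]*d,d],-1)
    return p@E[:3,:3].T+E[:3,3]
def save(n,c,s=1): cv2.imwrite(f"pics/{n}.png",cv2.resize(c[:,:,::-1],None,fx=s,fy=s))
E
python3 - <<'E'
from h import *
a=cam("scene");b=cam("side")
save("s1",np.vstack([a[0]]));save("d1",b[0])
for x in(a,b): print(np.round(x[2],1),np.round(x[3],3))
np.savez("v0",ac=a[0],ad=a[1],aK=a[2],aE=a[3],bc=b[0],bd=b[1],bK=b[2],bE=b[3])
print(readout.get_obs())
E
```

```text
pics
[[419.4   0.  282.1]
 [  0.  419.4 205.6]
 [  0.    0.    1. ]] [[ 0.571 -0.658  0.491  0.112]
 [-0.821 -0.458  0.34  -0.339]
 [ 0.001 -0.597 -0.802  0.759]
 [ 0.     0.     0.     1.   ]]
[[390.5   0.  283.1]
 [  0.  390.5 215.8]
 [  0.    0.    1. ]] [[-0.965 -0.15   0.215  0.357]
 [-0.262  0.579 -0.772  0.61 ]
 [-0.009 -0.801 -0.598  0.614]
 [ 0.     0.     0.     1.   ]]
{'time_s': 0.1, 'q': array([ 9.10698036e-01,  1.81462369e-01,  1.60786882e+00, -2.91092501e-05,
        1.35379588e+00, -2.06318718e-01]), 'dq': array([ 0.00114154, -0.00187717, -0.00070047,  0.00032577, -0.0005359 ,
       -0.00039066]), 'joint_efforts': array([ 6.88600139e-04, -4.45874834e+01, -3.52237952e+01, -1.77904612e-04,
        4.15454357e-03, -5.52793063e-05]), 'eef_pos': array([0.25175625, 0.51641202, 0.22219565]), 'eef_rot': array([-3.09164827e-04,  2.24944985e-01,  9.74371164e-01, -7.02302610e-04]), 'wrist_force': array([ 0.34782341, -0.29304788, -0.30765944]), 'torque': array([ 0.00059946, -0.02630463, -0.03620463]), 'grasp_force': 0.0, 'opening': 0.9991053354017752}
```

View pics/s1.png

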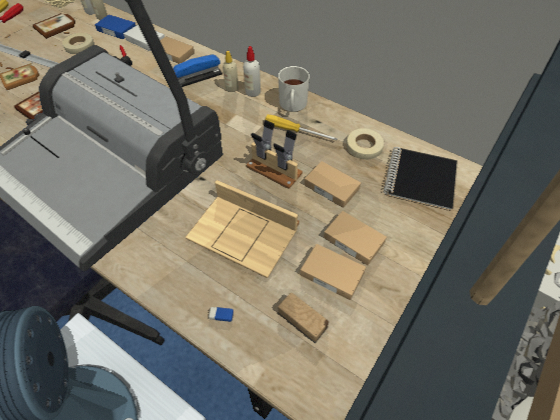

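View pics/d1.png

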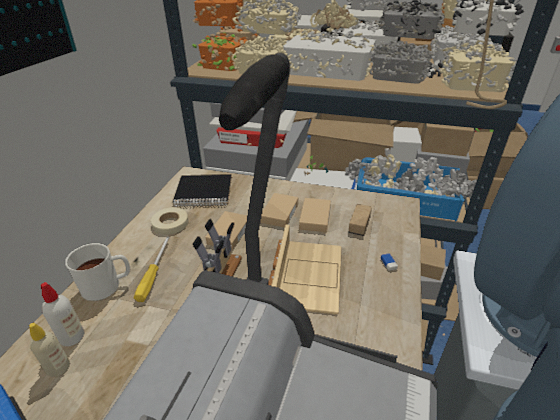

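The scene view shows three carton tops, at about (332,183), (353,237) and (333,271). The board is at (243,235), the clamps are on the rail near (264,142) and (285,150), and the sanding block is at (302,317). In the side view a cutter with a tall lever stands to the left of the board.

```bash
cat > m.py <<'E'
from h import *
d=np.load("v0.npz")
P=cloud(d["ad"],d["aK"],d["aE"]); P2=cloud(d["bd"],d["bK"],d["bE"])
hsv=cv2.cvtColor(d["ac"],cv2.COLOR_RGB2HSV)
for n,(u,v) in dict(c1=(332,180),c2=(353,234),c3=(333,268),blk=(302,314),board=(243,235),table=(300,210),fence=(255,205)).items(): print(n,np.round(P[v,u],3),hsv[v,u])
print("worktop z",np.median(P[205:215,295:305,2]))
X,Y,Z=P[...,0],P[...,1],P[...,2]
def rects(zlo,zhi,box,tag):
    m=((Z>zlo)&(Z<zhi)&(X>box[0])&(X<box[1])&(Y>box[2])&(Y<box[3])).astype(np.uint8)
    m=cv2.morphologyEx(m,cv2.MORPH_OPEN,np.ones((3,3)))
    n,l,s,c=cv2.connectedComponentsWithStats(m)
    for i in range(1,n):
        if s[i,4]<60: continue
        q=P[l==i]; r=cv2.minAreaRect((q[:,:2]*1000).astype(np.float32))
        print(tag,s[i,4],np.round(c[i]),np.round(r[0],1),np.round(r[1],1),round(r[2],1),"z",np.round(np.median(q[:,2]),4))
B=(0.2,0.9,-0.35,0.4)
rects(0.018,0.036,B,"L1"); rects(0.04,0.056,B,"L2"); rects(0.004,0.012,B,"board");rects(0.055,0.062,B,"edges");rects(0.07,0.13,B,"hi");rects(0.13,0.6,B,"vhi")
# obstacles from side view
Q=P2.reshape(-1,3)
q=Q[(Q[:,2]>0.13)&(Q[:,0]>0)&(Q[:,0]<1)&(abs(Q[:,1])<0.7)]
for z in np.arange(0.15,0.6,0.05):
    s=q[abs(q[:,2]-z)<0.025]
    if len(s): print("ob",round(z,2),len(s),np.round(np.percentile(s[:,:2],[1,50,99],axis=0),2).tolist())
E
python3 m.py
```

```text
c1 [ 0.689 -0.079  0.023] [ 18 100 196]
c2 [ 0.589 -0.19   0.02 ] [ 17  99 199]
c3 [ 0.494 -0.197  0.024] [ 17 100 199]
blk [ 0.378 -0.2    0.029] [ 17 100 176]
board [0.46  0.003 0.009] [ 20  99 225]
table [ 0.589 -0.057  0.   ] [ 20  70 142]
fence [0.522 0.016 0.037] [ 19 102 113]
worktop z -0.00047254665606494273
L1 67 [231.  83.] [831.6 330.4] [17.9 36.9] 48.5 z 0.0259
L1 80 [252.  88.] [848.1 269.7] [20. 42.] 43.9 z 0.0268
L1 188 [282. 121.] [787.3 128.6] [21.7 90.7] 14.8 z 0.023
L1 81 [216. 155.] [594.2 189. ] [ 4.5 46.4] 85.5 z 0.0275
L1 1183 [333. 181.] [687.6 -81.1] [109.8  73.6] 86.6 z 0.0237
L1 1270 [103. 230.] [325. 229.] [164.  357.3] 54.8 z 0.0273
L1 364 [257. 209.] [521.9  16.1] [  7.5 198.3] 8.3 z 0.0273
L1 1553 [356. 235.] [ 588.8 -194.2] [110.   72.6] 86.8 z 0.0239
L1 1817 [334. 269.] [ 494.5 -197.1] [ 72.9 110.3] 5.7 z 0.0239
L1 1133 [303. 315.] [ 379.7 -200.9] [90.5 41.4] 84.5 z 0.0306
L2 63 [231.  77.] [829.8 331.4] [16.1 36.5] 40.8 z 0.0483
L2 66 [252.  82.] [845.9 270. ] [14.4 38.6] 35.3 z 0.0473
L2 70 [215. 148.] [594.9 188.7] [ 4.4 44. ] 87.8 z 0.048
L2 88 [2
[... 1090 characters left out ...]
70 [508. 122.] [ 786.8 -347.3] [221.7   5.3] 0.0 z 0.2736
vhi 552 [453. 223.] [ 542.3 -347.6] [277.1   5. ] 0.0 z 0.2737
vhi 636 [382. 354.] [ 310.1 -347.8] [183.1   4.6] 0.0 z 0.2738
ob 0.15 22439 [[0.09, -0.45], [0.56, 0.3], [0.96, 0.44]]
ob 0.2 6427 [[0.07, -0.4], [0.96, -0.03], [0.96, 0.24]]
ob 0.25 10257 [[0.07, -0.39], [0.84, -0.35], [0.96, 0.21]]
ob 0.3 14025 [[0.07, -0.59], [0.58, -0.39], [0.96, 0.19]]
ob 0.35 15545 [[0.07, -0.67], [0.63, -0.42], [0.96, 0.19]]
ob 0.4 10399 [[0.07, -0.66], [0.92, -0.36], [0.96, 0.19]]
ob 0.45 13148 [[0.07, -0.62], [0.67, -0.38], [0.96, 0.52]]
ob 0.5 8707 [[0.08, -0.38], [0.47, 0.29], [0.96, 0.52]]
ob 0.55 11478 [[0.3, 0.5], [0.32, 0.52], [0.33, 0.53]]
```

```bash
python3 - <<'E'
from h import *
d=np.load("v0.npz")
P=cloud(d["ad"],d["aK"],d["aE"]).reshape(-1,3); P2=cloud(d["bd"],d["bK"],d["bE"]).reshape(-1,3)
for n,Q in(("a",P),("b",P2)):
  for z in np.arange(0.12,0.62,0.04):
    s=Q[(abs(Q[:,2]-z)<0.02)&(Q[:,0]>.38)&(Q[:,0]<.8)&(Q[:,1]>.0)&(Q[:,1]<.3)]
    if len(s): 
      i=s[:,1].argmin(); print(n,round(z,2),len(s),np.round(np.percentile(s[:,:2],[2,50,98],axis=0),3).tolist(),np.round(s[i],3))
print(ctrl.tips_ahead)
E
```

```text
a 0.12 2213 [[0.432, 0.022], [0.484, 0.194], [0.677, 0.294]] [0.631 0.016 0.113]
a 0.16 2246 [[0.466, 0.173], [0.523, 0.233], [0.611, 0.297]] [0.536 0.168 0.143]
a 0.2 181 [[0.514, 0.173], [0.522, 0.175], [0.535, 0.184]] [0.531 0.172 0.214]
a 0.24 186 [[0.514, 0.173], [0.522, 0.175], [0.534, 0.184]] [0.528 0.172 0.254]
a 0.28 204 [[0.505, 0.173], [0.515, 0.175], [0.529, 0.183]] [0.524 0.172 0.269]
a 0.32 234 [[0.497, 0.174], [0.508, 0.176], [0.521, 0.184]] [0.515 0.172 0.302]
a 0.36 271 [[0.49, 0.174], [0.499, 0.176], [0.512, 0.184]] [0.495 0.173 0.371]
a 0.4 319 [[0.482, 0.174], [0.491, 0.177], [0.505, 0.185]] [0.502 0.173 0.39 ]
a 0.44 299 [[0.472, 0.175], [0.483, 0.177], [0.497, 0.185]] [0.478 0.172 0.454]
b 0.12 1968 [[0.432, 0.027], [0.458, 0.24], [0.679, 0.298]] [0.676 0.017 0.101]
b 0.16 5647 [[0.469, 0.184], [0.537, 0.246], [0.614, 0.298]] [0.508 0.172 0.14 ]
b 0.2 268 [[0.516, 0.177], [0.524, 0.185], [0.536, 0.187]] [0.516 0.176 0.2  ]
b 0.24 290 [[0.515, 0.176], [0.524, 0.185], [0.536, 0.186]] [0.517 0.174 0.223]
b 0.28 312 [[0.506, 0.178], [0.518, 0.185], [0.53, 0.187]] [0.51  0.174 0.276]
b 0.32 358 [[0.498, 0.179], [0.51, 0.186], [0.522, 0.187]] [0.504 0.176 0.306]
b 0.36 408 [[0.491, 0.179], [0.502, 0.186], [0.514, 0.188]] [0.493 0.178 0.362]
b 0.4 484 [[0.483, 0.18], [0.494, 0.186], [0.506, 0.188]] [0.484 0.179 0.409]
b 0.44 524 [[0.473, 0.182], [0.485, 0.187], [0.499, 0.192]] [0.481 0.179 0.422]
b 0.48 465 [[0.457, 0.184], [0.461, 0.26], [0.478, 0.299]] [0.469 0.181 0.472]
b 0.52 1218 [[0.458, 0.203], [0.467, 0.268], [0.485, 0.299]] [0.467 0.19  0.501]
0.019
```

```bash
cat >> h.py <<'E'
def goal(*wps):
    "wps: (x,y,z [mm], yaw deg of tool y) -> shift mm & rotvec in the present tool frame"
    T=tcp(); o=readout.get_obs()
    print("t",round(o["time_s"],2),"tcp",np.round(T[:3,3]*1000,1),"yaw",round(np.degrees(np.arctan2(T[1,1],T[0,1])),2),"open",round(o["opening"],3),"F",np.round(o["wrist_force"],1),"g",round(o["grasp_force"],1))
    for x,y,z,a in wps:
        a=np.radians(a); yy=np.array([np.cos(a),np.sin(a),0]); zz=np.array([0,0,-1.])
        G=np.stack([np.cross(yy,zz),yy,zz],1)
        print((x,y,z),np.round(T[:3,:3].T@(np.array([x,y,z])-T[:3,3]*1000),1).tolist(),np.round(R.from_matrix(T[:3,:3].T@G).as_rotvec(),3).tolist())
E
python3 -c "
from h import *
goal((300,330,330,40),(360,0,330,0))"
```

```text
t 0.1 tcp [251.8 516.4 222.2] yaw 64.0 open 0.999 F [ 0.3 -0.3 -0.3] g 0.0
(300, 330, 330) [-125.0, -146.6, -107.6] [-0.002, 0.0, 0.419]
(360, 0, 330) [-323.6, -416.9, -107.3] [-0.002, 0.001, 1.117]
```

>>> play_rows(xyz=[[0, 0, -60], [-60, -70, -107], [-125, -147, -107], [-323, -417, -107], [-323, -417, -107], [-323, -417, -107], [-323, -417, -107], [-323, -417, -107], [-323, -417, -107], [-323, -417, -107]], rot=[[0, 0, 0], [0, 0, 0.15], [0, 0, 0.42], [0, 0, 1.117], [0, 0, 1.117], [0, 0, 1.117], [0, 0, 1.117], [0, 0, 1.117], [0, 0, 1.117], [0, 0, 1.117]], grip=[1, 1, 1, 1, 1, 1, 1, 1, 1, 1])

```text
time_s: 1.35
eef_pos: [0.3594, -0.0022, 0.3299]
eef_rot: [0.0, 0.708, 0.706, -0.0]
wrist_force: [-0.6, -0.7, 0.9]
opening: 0.998
grasp_force: 0.0
```

```bash
python3 -c "
from h import *
goal((490,-170,220,5.7),(400,0,330,0))"
```

```text
t 1.35 tcp [359.4  -2.2 329.9] yaw -0.18 open 0.998 F [-0.6 -0.7  0.9] g 0.0
(490, -170, 220) [-167.4, 131.1, 110.0] [0.0, 0.0, -0.103]
(400, 0, 330) [2.3, 40.5, -0.1] [0.0, 0.0, -0.003]
```

```bash
python3 -c "
from h import *
w=cam('wrist'); save('w1',w[0]); P=cloud(w[1],w[2],w[3]); print(np.round(w[3],3)); np.savez('w1',c=w[0],P=P)"
```

```text
[[ 1.    -0.002  0.     0.36 ]
 [-0.002 -0.947 -0.32   0.08 ]
 [ 0.001  0.32  -0.947  0.481]
 [ 0.     0.     0.     1.   ]]
```

View pics/w1.png

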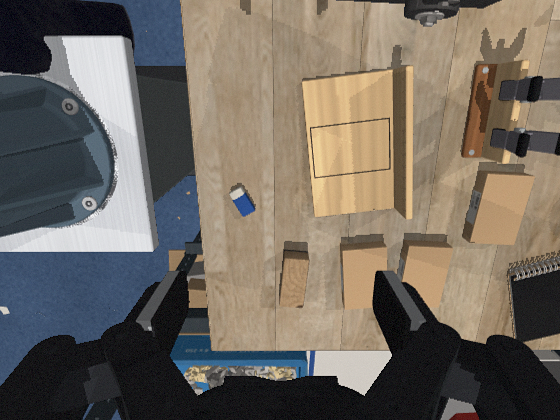

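The wrist view shows the outline with corners at about (311,127), (389,118), (390,171) and (315,178). The three cartons are at (363,272), (425,270) and (499,207), and the fence is at x≈407.

```bash
cat >> h.py <<'E'
def tops(P,z0,z1,box,amin=200,hsv=None):
    X,Y,Z=P[...,0],P[...,1],P[...,2]
    m=((Z>z0)&(Z<z1)&(X>box[0])&(X<box[1])&(Y>box[2])&(Y<box[3])).astype(np.uint8)
    m=cv2.morphologyEx(m,cv2.MORPH_OPEN,np.ones((3,3)))
    n,l,s,c=cv2.connectedComponentsWithStats(m); out=[]
    for i in range(1,n):
        if s[i,4]<amin: continue
        q=P[l==i]; r=cv2.minAreaRect((q[:,:2]*1000).astype(np.float32))
        w,h=r[1]; a=r[2] if w>h else r[2]+90   # direction of the long side
        a=(a+90)%180-90 if abs(a)<45 else a%180
        print("top",s[i,4],"c",np.round(r[0],1),"LxW",round(max(w,h),1),round(min(w,h),1),"long dir",round(a,1),"z",round(float(np.median(q[:,2]))*1000,1),"px",np.round(c[i]))
E
python3 - <<'E'
from h import *
d=np.load("w1.npz"); c,P=d["c"],d["P"]
g=cv2.cvtColor(c,cv2.COLOR_RGB2GRAY)
roi=np.zeros_like(g); cv2.fillPoly(roi,[np.array([[304,118],[397,108],[398,180],[308,187]])],1)
bh=cv2.morphologyEx(g,cv2.MORPH_BLACKHAT,np.ones((7,7)))
m=(bh>40)&(roi>0); q=P[m]; q=q[abs(q[:,2]-.008)<.008]
print(len(q),cv2.minAreaRect((q[:,:2]*1000).astype(np.float32)),np.median(q[:,2]))
for p in [(311,127),(389,118),(390,171),(315,178)]: print(np.round(P[p[1],p[0]]*1000,1))
print("fence top");tops(P,.05,.066,(.4,.6,-.15,.2),80)
print("cartons");tops(P,.018,.036,(.3,.9,-.3,.2))
print("clamps");tops(P,.1,.14,(.55,.75,-.1,.2),30)
print("rail");tops(P,.05,.066,(.6,.75,-.1,.2),10)
E
```

```text
417 ((459.9024658203125, 7.019161224365234), (119.17481231689453, 96.09587860107422), 6.896183967590332) 0.008505422452033784
[403.8  40.8   8.5]
[513.   53.    9.5]
[522.7 -22.9   8.8]
[412.  -33.6   7.7]
fence top
top 1392 c [527.   18.2] LxW 199.0 10.7 long dir 97.0 z 58.0 px [408. 140.]
cartons
top 612 c [650.7  60.6] LxW 125.4 4.2 long dir 90.4 z 25.3 px [496. 109.]
top 610 c [522.4  18.7] LxW 197.1 2.3 long dir 96.6 z 27.2 px [397. 136.]
top 3429 c [689.3 -79.6] LxW 110.1 72.3 long dir 86.7 z 24.4 px [500. 208.]
top 2255 c [ 590.3 -193.5] LxW 110.9 71.4 long dir 87.0 z 24.2 px [427. 271.]
top 2213 c [ 495.1 -196.4] LxW 111.4 70.0 long dir 95.5 z 24.2 px [361. 274.]
top 1315 c [ 380.9 -200.1] LxW 90.8 40.1 long dir 84.7 z 31.0 px [294. 281.]
clamps
top 345 c [628.8  88.9] LxW 25.0 7.9 long dir 93.2 z 118.8 px [534.  89.]
top 298 c [630.   29.7] LxW 25.9 9.4 long dir 83.8 z 118.3 px [521. 144.]
top 223 c [674.2  29.6] LxW 24.6 5.8 long dir 93.5 z 105.7 px [554. 144.]
rail
top 223 c [653.3 112.2] LxW 22.0 10.3 long dir 89.2 z 57.8 px [522.  69.]
top 619 c [649.   59.7] LxW 81.7 22.1 long dir 90.7 z 57.7 px [508. 114.]
top 146 c [655.6   7.2] LxW 19.1 10.3 long dir 91.7 z 57.5 px [504. 156.]
```

```bash
python3 -c "
from h import *
goal((495,-196.5,90,5.6),(495,-196.5,20,5.6))"
```

```text
t 1.4 tcp [360.1  -4.7 329.8] yaw -0.26 open 1.002 F [ 0.9 -1.9 -0. ] g 0.0
(495, -196.5, 90) [-190.6, 135.8, 240.3] [-0.0, 0.003, -0.102]
(495, -196.5, 20) [-190.4, 135.8, 310.3] [-0.0, 0.003, -0.102]
```

>>> play_rows(xyz=[[-40, 28, 20], [-110, 80, 100], [-190, 136, 240], [-190, 136, 240], [-190, 136, 240], [-190, 136, 240], [-190, 136, 240], [-190, 136, 240], [-190, 136, 240], [-190, 136, 240]], rot=[[0, 0, 0], [0, 0, 0], [0, 0, -0.1], [0, 0, -0.1], [0, 0, -0.1], [0, 0, -0.1], [0, 0, -0.1], [0, 0, -0.1], [0, 0, -0.1], [0, 0, -0.1]], grip=[1, 1, 1, 1, 1, 1, 1, 1, 1, 1])

```text
time_s: 2.65
eef_pos: [0.4961, -0.1894, 0.0915]
eef_rot: [0.001, 0.671, 0.742, 0.0]
wrist_force: [-0.4, 0.7, 0.2]
opening: 1.0
grasp_force: 0.0
```

```bash
python3 -c "
from h import *
goal()
w=cam('wrist'); save('w2',w[0]); P=cloud(w[1],w[2],w[3]);goal()
tops(P,.018,.03,(.3,.9,-.3,.2))
s=cam('scene');tops(cloud(*s[1:]),.018,.03,(.3,.75,-.3,0));goal((495,-196.5,20,5.6))"
```

```text
t 2.65 tcp [ 496.1 -189.4   91.5] yaw 5.77 open 1.0 F [-0.4  0.7  0.2] g 0.0
t 2.7 tcp [ 496.  -189.4   91.2] yaw 5.77 open 1.0 F [ 0.7  0.2 -0. ] g 0.0
top 275 c [532.1 -64.9] LxW 35.1 4.0 long dir 103.5 z 23.9 px [360.  32.]
top 3645 c [655.5 -99. ] LxW 86.2 30.3 long dir 109.3 z 24.1 px [542. 120.]
top 1024 c [ 397.7 -194.9] LxW 95.6 35.5 long dir 108.2 z 25.0 px [139. 201.]
top 13598 c [ 495.  -196.9] LxW 110.2 70.8 long dir 95.5 z 24.2 px [277. 220.]
top 12426 c [ 590.2 -193.9] LxW 110.1 71.4 long dir 86.8 z 24.3 px [407. 224.]
top 211 c [674.8 -36.2] LxW 68.0 32.5 long dir 31.5 z 23.5 px [315. 177.]
top 1102 c [ 588.  -210.3] LxW 78.3 72.7 long dir 86.1 z 23.8 px [362. 239.]
top 1531 c [ 494.3 -197.2] LxW 109.9 72.3 long dir 95.3 z 23.8 px [336. 272.]
t 2.75 tcp [ 495.9 -189.4   91. ] yaw 5.76 open 0.999 F [ 0.6 -0.9 -0.2] g 0.0
(495, -196.5, 20) [-6.9, -1.7, 71.0] [0.001, 0.001, 0.003]
```

>>> play_rows(xyz=[[-7, -1, 20], [-7, -1, 45], [-7, -1, 65], [-7, -1, 71], [-7, -1, 71], [-7, -1, 71], [-7, -1, 71], [-7, -1, 71], [-7, -1, 71], [-7, -1, 71]], rot=[[0, 0, 0], [0, 0, 0], [0, 0, 0], [0, 0, 0], [0, 0, 0], [0, 0, 0], [0, 0, 0], [0, 0, 0], [0, 0, 0], [0, 0, 0]], grip=[1, 1, 1, 1, 0.5, 0.5, 0.5, 0.5, 0.5, 0.5])

```text
time_s: 4.0
eef_pos: [0.4953, -0.1967, 0.0191]
eef_rot: [0.0, 0.671, 0.742, -0.0]
wrist_force: [-1.3, -0.1, -0.3]
opening: 0.501
grasp_force: 0.0
```

```bash
python3 -c "
from h import *
goal((495,-197,160,5.6),(462,9.5,160,-83),(462,9.5,32,-83))"
```

```text
t 4.0 tcp [ 495.3 -196.7   19.1] yaw 5.73 open 0.501 F [-1.3 -0.1 -0.3] g 0.0
(495, -197, 160) [-0.3, -0.3, -140.9] [0.0, 0.0, 0.002]
(462, 9.5, 160) [208.4, -12.5, -141.0] [0.0, 0.0, 1.549]
(462, 9.5, 32) [208.4, -12.5, -13.0] [0.0, 0.0, 1.549]
```

```bash
python3 -c "
from h import *
w=cam('wrist'); save('w3',w[0])
s=cam('scene');P=cloud(*s[1:]);tops(P,.018,.03,(.3,.75,-.3,0))"
```

```text
top 626 c [ 587.1 -225.5] LxW 71.4 47.9 long dir 177.8 z 23.8 px [369. 243.]
top 1308 c [ 494.  -197.3] LxW 110.0 72.0 long dir 95.5 z 23.8 px [335. 271.]
```

View pics/w3.png

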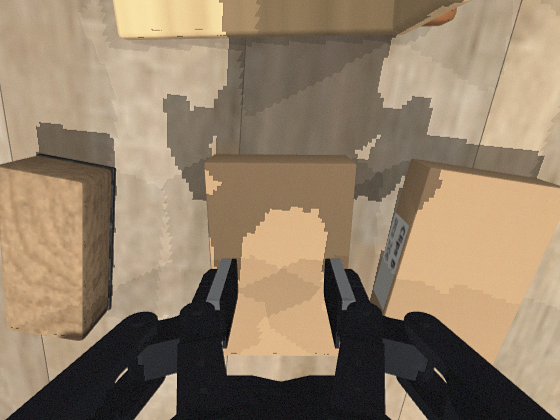

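The wrist view shows the fingers over or beside the carton, at pixel columns about 225 and 340, not gripping it. I'll measure where the fingertips are.

```bash
python3 -c "
from h import *
w=cam('wrist'); P=cloud(*w[1:]); T=np.linalg.inv(tcp()); Q=P@T[:3,:3].T+T[:3,3]
for v in (270,285,300,320):
  print(v,[(u,*np.round(Q[v,u]*1000).astype(int)) for u in (200,215,225,232,240,330,337,345,355)])
"
```

```text
270 [(200, np.int64(-14), np.int64(-47), np.int64(19)), (215, np.int64(7), np.int64(-30), np.int64(-19)), (225, np.int64(10), np.int64(-24), np.int64(-25)), (232, np.int64(11), np.int64(-21), np.int64(-25)), (240, np.int64(0), np.int64(-20), np.int64(-6)), (330, np.int64(11), np.int64(22), np.int64(-25)), (337, np.int64(10), np.int64(26), np.int64(-25)), (345, np.int64(6), np.int64(31), np.int64(-17)), (355, np.int64(-14), np.int64(45), np.int64(19))]
285 [(200, np.int64(6), np.int64(-34), np.int64(-30)), (215, np.int64(10), np.int64(-26), np.int64(-36)), (225, np.int64(11), np.int64(-22), np.int64(-38)), (232, np.int64(4), np.int64(-21), np.int64(-27)), (240, np.int64(-10), np.int64(-20), np.int64(-5)), (330, np.int64(6), np.int64(22), np.int64(-29)), (337, np.int64(11), np.int64(23), np.int64(-38)), (345, np.int64(10), np.int64(27), np.int64(-37)), (355, np.int64(6), np.int64(33), np.int64(-30))]
300 [(200, np.int64(6), np.int64(-32), np.int64(-40)), (215, np.int64(11), np.int64(-24), np.int64(-48)), (225, np.int64(8), np.int64(-21), np.int64(-43)), (232, np.int64(-2), np.int64(-21), np.int64(-30)), (240, np.int64(-18), np.int64(-21), np.int64(-5)), (330, np.int64(0), np.int64(22), np.int64(-32)), (337, np.int64(9), np.int64(22), np.int64(-45)), (345, np.int64(10), np.int64(25), np.int64(-47)), (355, np.int64(11), np.int64(28), np.int64(-47))]
320 [(200, np.int64(12), np.int64(-26), np.int64(-61)), (215, np.int64(12), np.int64(-21), np.int64(-61)), (225, np.int64(1), np.int64(-21), np.int64(-47)), (232, np.int64(-10), np.int64(-21), np.int64(-32)), (240, np.int64(-31), np.int64(-21), np.int64(-5)), (330, np.int64(-8), np.int64(22), np.int64(-34)), (337, np.int64(2), np.int64(22), np.int64(-47)), (345, np.int64(12), np.int64(22), np.int64(-60)), (355, np.int64(13), np.int64(25), np.int64(-61))]
```

```bash
python3 -c "
from h import *
w=cam('wrist'); P=cloud(*w[1:]); T=np.linalg.inv(tcp()); Q=P@T[:3,:3].T+T[:3,3]
for u in (222,228,333,338):
  print(u,[(v,*np.round(Q[v,u]*1000).astype(int).tolist()) for v in range(250,272,2)])
m=(abs(abs(Q[...,1])-.026)<.008)&(abs(Q[...,0])<.014)&(Q[...,2]>-.06)
print(np.histogram(Q[m][:,2]*1000,bins=range(-60,30,5)))
goal()
"
```

```text
222 [(250, 11, -28, -5), (252, 9, -29, -5), (254, 9, -29, -6), (256, 8, -29, -6), (258, 6, -29, -5), (260, 11, -26, -17), (262, 11, -26, -18), (264, 10, -26, -19), (266, 11, -26, -22), (268, 10, -26, -22), (270, 10, -25, -25)]
228 [(250, 10, -26, -5), (252, 10, -26, -5), (254, 9, -25, -6), (256, 7, -26, -5), (258, 7, -26, -6), (260, 11, -24, -15), (262, 11, -24, -18), (264, 11, -23, -20), (266, 11, -23, -22), (268, 11, -23, -23), (270, 11, -23, -25)]
333 [(250, 11, 27, -5), (252, 10, 27, -6), (254, 8, 27, -4), (256, 8, 27, -6), (258, 6, 27, -5), (260, 11, 25, -17), (262, 11, 25, -18), (264, 10, 25, -19), (266, 10, 24, -21), (268, 10, 24, -23), (270, 11, 23, -26)]
338 [(250, 11, 29, -5), (252, 10, 29, -6), (254, 9, 29, -6), (256, 7, 30, -5), (258, 6, 30, -4), (260, 11, 27, -15), (262, 10, 27, -17), (264, 11, 27, -20), (266, 11, 26, -22), (268, 11, 26, -23), (270, 11, 26, -26)]
(array([ 710,  453,  968,  552,  572,  525,  465,  422,  343,  120, 1100,
        496,    0,    0,    0,    0,    0]), array([-60, -55, -50, -45, -40, -35, -30, -25, -20, -15, -10,  -5,   0,
         5,  10,  15,  20,  25]))
t 4.2 tcp [ 495.3 -196.6   19. ] yaw 5.73 open 0.503 F [ 0.6 -0.5 -0. ] g 0.0
```

>>> play_rows(xyz=[[0, 0, 0], [0, 0, 0], [0, 0, 0], [0, 0, 6], [0, 0, 12], [0, 0, 18], [0, 0, 18], [0, 0, 18], [0, 0, 18], [0, 0, 18]], rot=[[0, 0, 0], [0, 0, 0], [0, 0, 0], [0, 0, 0], [0, 0, 0], [0, 0, 0], [0, 0, 0], [0, 0, 0], [0, 0, 0], [0, 0, 0]], grip=[1, 1, 1, 1, 1, 1, 1, 1, 1, 1])

```text
time_s: 5.45
eef_pos: [0.4954, -0.1967, 0.0012]
eef_rot: [0.0, 0.671, 0.742, 0.0]
wrist_force: [-0.7, 0.1, -0.3]
opening: 0.999
grasp_force: 0.0
```

```bash
python3 -c "
from h import *
w=cam('wrist'); save('w4',w[0]); P=cloud(*w[1:]); T=np.linalg.inv(tcp()); Q=P@T[:3,:3].T+T[:3,3]
for s in (-1,1):
  m=(abs(s*Q[...,1]-.05)<.008)&(abs(Q[...,0])<.014)&(Q[...,2]>-.06)
  print(np.histogram(Q[m][:,2]*1000,bins=range(-60,30,5))[0])
goal()
"
```

```text
[ 483  431  405  378  323  256  218   62    0    0    0   56 1140    0
    0    0    0]
[ 563  495  496  424  397  329  267   84    0    0    0   69 1161    0
    0    0    0]
t 5.5 tcp [ 495.4 -196.7    1.2] yaw 5.73 open 0.997 F [-0.9  0.9 -0.5] g 0.0
```

View pics/w4.png

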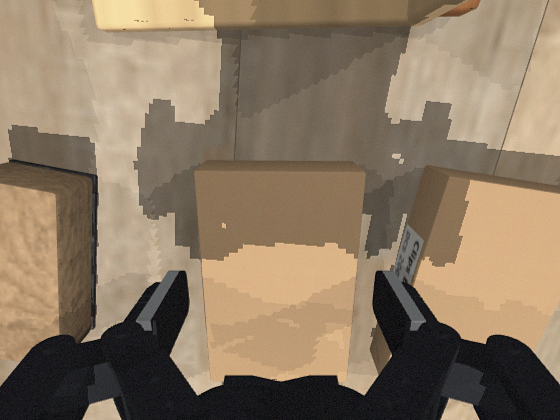

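The fingertips at about (183,272) and (378,272) are beside the carton, only 23 mm above the table and level with its top. The true tips therefore sit about 28 mm higher than stated, so I'll go lower.

>>> play_rows(xyz=[[0, 0, 5], [0, 0, 10], [0, 0, 15], [0, 0, 15], [0, 0, 15], [0, 0, 15], [0, 0, 15], [0, 0, 15], [0, 0, 15], [0, 0, 15]], rot=[[0, 0, 0], [0, 0, 0], [0, 0, 0], [0, 0, 0], [0, 0, 0], [0, 0, 0], [0, 0, 0], [0, 0, 0], [0, 0, 0], [0, 0, 0]], grip=[1, 1, 1, 1, 1, 0.6, 0.6, 0.6, 0.6, 0.6])

```text
time_s: 6.75
eef_pos: [0.4958, -0.197, -0.0135]
eef_rot: [0.001, 0.671, 0.742, 0.0]
wrist_force: [0.4, 0.7, 6.4]
opening: 0.807
grasp_force: 68.4
```

```bash
python3 -c "
from h import *
goal((495,-197,160,5.6),(462,9.5,160,-83),(462,9.5,32,-83))"
```

```text
t 6.75 tcp [ 495.8 -197.   -13.5] yaw 5.73 open 0.807 F [0.4 0.7 6.4] g 68.4
(495, -197, 160) [-0.1, -0.6, -173.5] [0.001, 0.001, 0.002]
(462, 9.5, 160) [208.7, -12.8, -173.6] [0.001, -0.0, 1.549]
(462, 9.5, 32) [208.8, -12.9, -45.6] [0.001, -0.0, 1.549]
```

>>> play_rows(xyz=[[0, 0, -30], [0, 0, -80], [20, 0, -115], [60, -3, -115], [100, -6, -115], [140, -9, -115], [180, -12, -115], [209, -13, -115], [209, -13, -115], [209, -13, -115]], rot=[[0, 0, 0], [0, 0, 0], [0, 0, 0.15], [0, 0, 0.33], [0, 0, 0.51], [0, 0, 0.69], [0, 0, 0.87], [0, 0, 1.05], [0, 0, 1.23], [0, 0, 1.41]], grip=[0.6, 0.6, 0.6, 0.6, 0.6, 0.6, 0.6, 0.6, 0.6, 0.6])

```text
time_s: 8.0
eef_pos: [0.4609, 0.0107, 0.1005]
eef_rot: [-0.0, 0.992, 0.128, -0.0]
wrist_force: [-0.4, -0.4, 0.0]
opening: 0.807
grasp_force: 68.2
```

```bash
python3 -c "
from h import *
goal((461.5,9.5,100,-83),(461.5,9.5,-4,-83))"
```

```text
t 8.0 tcp [460.9  10.7 100.5] yaw -75.33 open 0.807 F [-0.4 -0.4  0. ] g 68.2
(461.5, 9.5, 100) [0.3, 1.3, 0.5] [-0.0, 0.001, 0.134]
(461.5, 9.5, -4) [0.4, 1.4, 104.5] [-0.0, 0.001, 0.134]
```

>>> play_rows(xyz=[[0, 1, 0], [0, 1, 30], [0, 1, 70], [0, 1, 95], [0, 1, 105], [0, 1, 105], [0, 1, 105], [0, 1, 105], [0, 1, 105], [0, 1, 105]], rot=[[0, 0, 0.134], [0, 0, 0.134], [0, 0, 0.134], [0, 0, 0.134], [0, 0, 0.134], [0, 0, 0.134], [0, 0, 0.134], [0, 0, 0.134], [0, 0, 0.134], [0, 0, 0.134]], grip=[0.6, 0.6, 0.6, 0.6, 0.6, 0.6, 0.6, 0.6, 1, 1])

```text
time_s: 9.25
eef_pos: [0.462, 0.009, -0.0037]
eef_rot: [0.0, 0.998, 0.063, 0.0]
wrist_force: [0.9, 0.7, 1.1]
opening: 1.001
grasp_force: 0.0
```

```bash
python3 -c "
from h import *
goal((461,9.5,110,-83),(590,-193,110,-3.2))"
```

```text
t 9.25 tcp [462.    9.   -3.7] yaw -82.74 open 1.001 F [0.9 0.7 1.1] g 0.0
(461, 9.5, 110) [-0.8, -0.6, -113.7] [0.0, -0.001, 0.005]
(590, -193, 110) [101.5, 216.6, -113.6] [0.001, -0.0, -1.388]
```

>>> play_rows(xyz=[[0, 0, -40], [0, 0, -90], [12, 26, -114], [37, 78, -114], [60, 130, -114], [80, 175, -114], [101, 216, -114], [101, 216, -114], [101, 216, -114], [101, 216, -114]], rot=[[0, 0, 0], [0, 0, -0.1], [0, 0, -0.25], [0, 0, -0.43], [0, 0, -0.61], [0, 0, -0.79], [0, 0, -0.97], [0, 0, -1.15], [0, 0, -1.33], [0, 0, -1.388]], grip=[1, 1, 1, 1, 1, 1, 1, 1, 1, 1])

```text
time_s: 10.5
eef_pos: [0.5891, -0.1926, 0.1097]
eef_rot: [-0.0, 0.726, 0.688, -0.0]
wrist_force: [-0.3, 1.0, -0.5]
opening: 0.998
grasp_force: 0.0
```

```bash
python3 -c "
from h import *
goal()
w=cam('wrist'); P=cloud(*w[1:]); tops(P,.018,.038,(.3,.9,-.3,.2))
s=cam('scene');P=cloud(*s[1:]);tops(P,.018,.038,(.3,.75,-.3,.1))
goal((590,-193.5,-14,-3.2))"
```

```text
t 10.5 tcp [ 589.1 -192.6  109.7] yaw -3.04 open 0.998 F [-0.3  1.  -0.5] g 0.0
top 397 c [541.6 -65.3] LxW 34.1 8.3 long dir 82.2 z 28.1 px [195.  31.]
top 13559 c [688.1 -95.4] LxW 79.4 71.6 long dir 86.7 z 24.4 px [419.  62.]
top 12161 c [ 590.1 -194.2] LxW 110.1 70.6 long dir 86.9 z 24.2 px [281. 205.]
top 5230 c [ 382.5 -200.7] LxW 89.9 39.6 long dir 84.3 z 30.8 px [ 24. 235.]
top 955 c [688.9 -74.9] LxW 97.7 73.9 long dir 87.7 z 23.7 px [329. 180.]
top 2012 c [466.6   0.5] LxW 183.4 120.8 long dir 98.2 z 31.4 px [244. 226.]
top 1494 c [ 588.7 -194. ] LxW 110.7 72.9 long dir 87.6 z 23.8 px [356. 236.]
top 1123 c [ 379.1 -201.1] LxW 90.1 40.6 long dir 84.3 z 30.7 px [303. 315.]
t 10.6 tcp [ 589.1 -192.4  109.8] yaw -3.2 open 0.999 F [-0.1  0.6 -0.7] g 0.0
(590, -193.5, -14) [-1.0, 1.0, 123.8] [-0.0, -0.0, 0.0]
```

>>> play_rows(xyz=[[-1, 1, 40], [-1, 1, 85], [-1, 1, 112], [-1, 1, 124], [-1, 1, 124], [-1, 1, 124], [-1, 1, 124], [-1, 1, 124], [-1, 1, 124], [-1, 1, 124]], rot=[[0, 0, 0], [0, 0, 0], [0, 0, 0], [0, 0, 0], [0, 0, 0], [0, 0, 0], [0, 0, 0], [0, 0, 0], [0, 0, 0], [0, 0, 0]], grip=[1, 1, 1, 1, 1, 1, 0.6, 0.6, 0.6, 0.6])

```text
time_s: 11.85
eef_pos: [0.5915, -0.1942, -0.0121]
eef_rot: [0.002, 0.727, 0.687, 0.0]
wrist_force: [0.3, 0.6, 6.3]
opening: 0.802
grasp_force: 69.2
```

```bash
python3 -c "
from h import *
s=cam('scene');P=cloud(*s[1:]);tops(P,.0285,.036,(.38,.518,-.1,.1))
goal((590,-194,100,-3.2),(461.5,9.5,100,-83))"
```

```text
top 1461 c [461.3   8.6] LxW 111.0 70.7 long dir 6.8 z 31.6 px [240. 229.]
t 11.9 tcp [ 591.6 -194.2  -12.1] yaw -3.21 open 0.804 F [-0.3  0.3  6.7] g 69.2
(590, -194, 100) [-0.0, -1.2, -112.1] [0.003, 0.001, -0.0]
(461.5, 9.5, 100) [195.9, -140.9, -112.8] [0.003, -0.001, 1.393]
```

>>> play_rows(xyz=[[0, 0, -40], [0, 0, -90], [25, -18, -125], [70, -50, -125], [110, -80, -125], [150, -108, -125], [196, -141, -125], [196, -141, -125], [196, -141, -125], [196, -141, -125]], rot=[[0, 0, 0], [0, 0, 0], [0, 0, 0.15], [0, 0, 0.33], [0, 0, 0.51], [0, 0, 0.69], [0, 0, 0.87], [0, 0, 1.05], [0, 0, 1.23], [0, 0, 1.393]], grip=[0.6, 0.6, 0.6, 0.6, 0.6, 0.6, 0.6, 0.6, 0.6, 0.6])

```text
time_s: 13.15
eef_pos: [0.4604, 0.0103, 0.1115]
eef_rot: [0.0, 0.998, 0.058, 0.0]
wrist_force: [0.5, -0.1, -0.6]
opening: 0.803
grasp_force: 68.5
```

```bash
python3 -c "
from h import *
goal((461.5,9.5,20,-83))"
```

```text
t 13.15 tcp [460.4  10.3 111.5] yaw -83.31 open 0.803 F [ 0.5 -0.1 -0.6] g 68.5
(461.5, 9.5, 20) [0.9, 0.9, 91.5] [0.0, -0.001, -0.005]
```

>>> play_rows(xyz=[[1, 1, 20], [1, 1, 55], [1, 1, 80], [1, 1, 91], [1, 1, 91], [1, 1, 91], [1, 1, 91], [1, 1, 91], [1, 1, 91], [1, 1, 91]], rot=[[0, 0, 0], [0, 0, 0], [0, 0, 0], [0, 0, 0], [0, 0, 0], [0, 0, 0], [0, 0, 0], [0, 0, 0], [0, 0, 0], [0, 0, 0]], grip=[0.6, 0.6, 0.6, 0.6, 0.6, 0.6, 0.6, 0.6, 1, 1])

```text
time_s: 14.4
eef_pos: [0.4616, 0.0092, 0.0201]
eef_rot: [0.0, 0.998, 0.061, 0.0]
wrist_force: [0.4, 0.9, 0.5]
opening: 0.996
grasp_force: 0.0
```

```bash
python3 -c "
from h import *
goal((461,9.5,120,-83),(688.5,-80,120,-3.2))"
```

```text
t 14.4 tcp [461.6   9.2  20.1] yaw -83.02 open 0.996 F [0.4 0.9 0.5] g 0.0
(461, 9.5, 120) [-0.5, -0.4, -99.9] [0.0, -0.0, -0.0]
(688.5, -80, 120) [214.4, 116.1, -99.8] [0.0, -0.0, -1.393]
```

>>> play_rows(xyz=[[0, 0, -50], [0, 0, -100], [25, 20, -110], [70, 50, -110], [120, 75, -110], [170, 95, -110], [214, 116, -110], [214, 116, -100], [214, 116, -100], [214, 116, -100]], rot=[[0, 0, 0], [0, 0, -0.1], [0, 0, -0.25], [0, 0, -0.43], [0, 0, -0.61], [0, 0, -0.79], [0, 0, -0.97], [0, 0, -1.15], [0, 0, -1.33], [0, 0, -1.393]], grip=[1, 1, 1, 1, 1, 1, 1, 1, 1, 1])

```text
time_s: 15.65
eef_pos: [0.6878, -0.0799, 0.1192]
eef_rot: [-0.001, 0.726, 0.688, -0.0]
wrist_force: [0.6, 0.1, 0.1]
opening: 1.001
grasp_force: 0.0
```

```bash
python3 -c "
from h import *
w=cam('wrist'); P=cloud(*w[1:]); tops(P,.018,.038,(.3,.9,-.3,.2))
s=cam('scene');P=cloud(*s[1:]);tops(P,.05,.0575,(.38,.518,-.1,.1))
goal((689,-80,-14,-3.2))"
```

```text
top 3854 c [535.1  -3.4] LxW 154.8 3.4 long dir 96.9 z 28.5 px [ 58. 106.]
top 11438 c [689.2 -80.3] LxW 110.1 70.8 long dir 87.1 z 24.3 px [282. 201.]
top 6615 c [850.5 -79.8] LxW 90.6 90.2 long dir 42.1 z 19.4 px [482. 191.]
top 1355 c [460.6   8.3] LxW 111.2 70.8 long dir 6.6 z 55.6 px [239. 223.]
t 15.75 tcp [687.8 -79.9 119.5] yaw -3.19 open 0.996 F [-0.4 -0.   0.4] g 0.0
(689, -80, -14) [-0.1, 1.3, 133.5] [-0.001, -0.0, 0.0]
```

>>> play_rows(xyz=[[0, 1, 40], [0, 1, 90], [0, 1, 120], [0, 1, 133], [0, 1, 133], [0, 1, 133], [0, 1, 133], [0, 1, 133], [0, 1, 133], [0, 1, 133]], rot=[[0, 0, 0], [0, 0, 0], [0, 0, 0], [0, 0, 0], [0, 0, 0], [0, 0, 0], [0, 0, 0], [0, 0, 0], [0, 0, 0], [0, 0, 0]], grip=[1, 1, 1, 1, 1, 1, 0.6, 0.6, 0.6, 0.6])

```text
time_s: 17.0
eef_pos: [0.6906, -0.0804, -0.0107]
eef_rot: [0.002, 0.727, 0.687, 0.001]
wrist_force: [0.4, 0.4, 6.0]
opening: 0.802
grasp_force: 70.2
```

```bash
python3 -c "
from h import *
goal((689,-80,135,-3.2),(461.5,9.5,135,-83))"
```

```text
t 17.0 tcp [690.6 -80.4 -10.7] yaw -3.21 open 0.802 F [0.4 0.4 6. ] g 70.2
(689, -80, 135) [0.2, -1.1, -145.7] [0.004, 0.001, -0.0]
(461.5, 9.5, 135) [76.8, -233.3, -146.5] [0.003, -0.002, 1.393]
```

>>> play_rows(xyz=[[0, 0, -50], [0, 0, -105], [4, -20, -146], [17, -65, -146], [30, -110, -146], [45, -150, -146], [60, -195, -146], [77, -233, -146], [77, -233, -146], [77, -233, -146]], rot=[[0, 0, 0], [0, 0, 0], [0, 0, 0.15], [0, 0, 0.33], [0, 0, 0.51], [0, 0, 0.69], [0, 0, 0.87], [0, 0, 1.05], [0, 0, 1.23], [0, 0, 1.393]], grip=[0.6, 0.6, 0.6, 0.6, 0.6, 0.6, 0.6, 0.6, 0.6, 0.6])

```text
time_s: 18.25
eef_pos: [0.4603, 0.0103, 0.1336]
eef_rot: [0.0, 0.998, 0.058, 0.001]
wrist_force: [0.5, -0.0, -1.3]
opening: 0.807
grasp_force: 69.2
```

```bash
python3 -c "
from h import *
goal((462,9.5,44,-83))"
```

```text
t 18.25 tcp [460.3  10.3 133.6] yaw -83.32 open 0.807 F [ 0.5 -0.  -1.3] g 69.2
(462, 9.5, 44) [1.5, 0.9, 89.6] [0.0, -0.001, -0.006]
```

>>> play_rows(xyz=[[1, 1, 20], [1, 1, 55], [1, 1, 80], [1, 1, 89], [1, 1, 89], [1, 1, 89], [1, 1, 89], [1, 1, 89], [1, 1, 89], [1, 1, 89]], rot=[[0, 0, 0], [0, 0, 0], [0, 0, 0], [0, 0, 0], [0, 0, 0], [0, 0, 0], [0, 0, 0], [0, 0, 0], [0, 0, 0], [0, 0, 0]], grip=[0.6, 0.6, 0.6, 0.6, 0.6, 0.6, 0.6, 0.6, 1, 1])

```text
time_s: 19.5
eef_pos: [0.4622, 0.009, 0.0443]
eef_rot: [0.0, 0.998, 0.061, 0.0]
wrist_force: [-0.1, -0.2, 0.2]
opening: 1.003
grasp_force: 0.0
```

```bash
python3 -c "
from h import *
goal((461,9.5,180,-83),(600,20,220,0))"
```

```text
t 19.5 tcp [462.2   9.   44.3] yaw -83.02 open 1.003 F [-0.1 -0.2  0.2] g 0.0
(461, 9.5, 180) [-1.0, -0.6, -135.7] [0.0, -0.001, -0.0]
(600, 20, 220) [138.3, 5.9, -175.5] [0.001, -0.0, -1.449]
```

>>> play_rows(xyz=[[0, 0, -50], [0, 0, -110], [0, 0, -170], [50, 0, -176], [90, 0, -176], [130, 0, -176], [179, 0, -176], [179, 0, -176], [179, 0, -176], [179, 0, -176]], rot=[[0, 0, 0], [0, 0, 0], [0, 0, -0.15], [0, 0, -0.34], [0, 0, -0.52], [0, 0, -0.7], [0, 0, -0.88], [0, 0, -1.06], [0, 0, -1.24], [0, 0, -1.42]], grip=[1, 1, 1, 1, 1, 1, 1, 1, 1, 1])

```text
time_s: 20.75
eef_pos: [0.6394, 0.0309, 0.2194]
eef_rot: [-0.0, 0.715, 0.699, -0.0]
wrist_force: [-0.7, -0.6, 0.8]
opening: 1.002
grasp_force: 0.0
```

```bash
python3 -c "
from h import *
goal()
w=cam('wrist'); save('w5',w[0]); P=cloud(*w[1:]); 
print('stack');tops(P,.074,.088,(.38,.53,-.1,.1))
print('fence');tops(P,.052,.064,(.4,.58,-.15,.2),80)
print('clamps');tops(P,.108,.14,(.58,.75,-.1,.2),30)
print('rail');tops(P,.05,.066,(.6,.75,-.1,.2),10)
s=cam('scene');P=cloud(*s[1:]);tops(P,.075,.085,(.38,.518,-.1,.1));tops(P,.108,.13,(.58,.75,-.1,.2),30)
goal()"
```

```text
t 20.75 tcp [639.4  30.9 219.4] yaw -1.32 open 1.002 F [-0.7 -0.6  0.8] g 0.0
stack
top 8118 c [463.1   9.1] LxW 111.2 70.8 long dir 6.8 z 80.1 px [ 97. 215.]
fence
top 2107 c [527.9  18.5] LxW 198.8 10.6 long dir 97.0 z 57.8 px [167. 187.]
top 273 c [516.8  16.2] LxW 69.2 4.0 long dir 98.6 z 58.7 px [159. 200.]
clamps
top 495 c [678.6  89. ] LxW 25.4 9.9 long dir 92.0 z 119.5 px [329. 129.]
top 446 c [631.1  88.7] LxW 25.3 10.2 long dir 91.2 z 119.7 px [267. 132.]
top 408 c [679.8  30.7] LxW 25.4 9.9 long dir 91.2 z 119.4 px [328. 202.]
top 376 c [632.2  29.6] LxW 25.5 9.9 long dir 88.6 z 119.5 px [271. 204.]
rail
top 106 c [610. 188.] LxW 19.8 2.2 long dir 1.2 z 57.1 px [241.   5.]
top 240 c [654.3 113.3] LxW 18.4 9.2 long dir 89.7 z 58.0 px [294.  98.]
top 350 c [654.7  53.6] LxW 36.3 18.0 long dir 71.9 z 58.0 px [294. 161.]
top 35 c [667.2  39.9] LxW 7.1 3.9 long dir 0.9 z 54.3 px [307. 175.]
top 94 c [656.    3.4] LxW 11.8 9.1 long dir 90.1 z 57.8 px [297. 211.]
top 1631 c [461.8   8.7] LxW 112.7 70.9 long dir 6.9 z 79.6 px [238. 215.]
top 115 c [602. 188.] LxW 42.9 7.2 long dir 5.1 z 118.4 px [212. 125.]
top 69 c [675.8  88.7] LxW 25.7 11.9 long dir 100.6 z 115.8 px [269. 124.]
top 47 c [627.1  86.7] LxW 23.4 7.6 long dir 90.2 z 118.0 px [257. 136.]
top 60 c [677.4  29.4] LxW 25.4 9.9 long dir 99.6 z 115.2 px [291. 135.]
top 56 c [629.1  27.9] LxW 23.7 7.3 long dir 94.5 z 117.8 px [279. 148.]
t 20.85 tcp [639.4  30.8 219.6] yaw -1.59 open 1.002 F [ 0.1  0.  -0.1] g 0.0
```

View pics/w5.png

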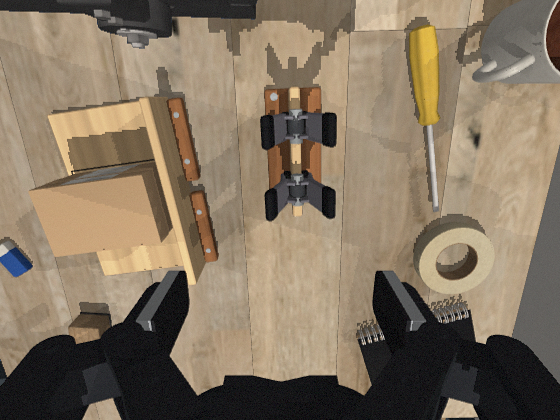

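The view shows the stack at (97,215), all three cartons square. The clamps are at (298,130) and (300,198), the fence runs through about (170,190), and the lever base is at the top left. The stack is centred at about (462.5,9), so I'll pick the right clamp next.

```bash
python3 -c "
from h import *
goal((655.5,30.2,130,0.9),(655.5,30.2,80,0.9))"
```

```text
t 20.85 tcp [639.4  30.8 219.6] yaw -1.59 open 1.002 F [ 0.1  0.  -0.1] g 0.0
(655.5, 30.2, 130) [-0.2, 16.2, 89.6] [-0.0, -0.0, -0.043]
(655.5, 30.2, 80) [-0.2, 16.2, 139.6] [-0.0, -0.0, -0.043]
```

>>> play_rows(xyz=[[0, 16, 10], [0, 16, 60], [0, 16, 110], [0, 16, 135], [0, 16, 139], [0, 16, 139], [0, 16, 139], [0, 16, 139], [0, 16, 139], [0, 16, 139]], rot=[[0, 0, -0.043], [0, 0, -0.043], [0, 0, -0.043], [0, 0, -0.043], [0, 0, -0.043], [0, 0, -0.043], [0, 0, -0.043], [0, 0, -0.043], [0, 0, -0.043], [0, 0, -0.043]], grip=[1, 1, 1, 1, 1, 1, 0.8, 0.8, 0.8, 0.8])

```text
time_s: 22.1
eef_pos: [0.6556, 0.0303, 0.0813]
eef_rot: [0.0, 0.702, 0.712, 0.0]
wrist_force: [0.4, 0.7, -0.3]
opening: 0.798
grasp_force: 0.0
```

```bash
python3 -c "
from h import *
goal((655.5,30.2,80,0.9))
w=cam('wrist'); save('w6',w[0]); P=cloud(*w[1:]); tops(P,.1,.14,(.58,.75,-.1,.2),30)"
```

```text
t 22.1 tcp [655.6  30.3  81.3] yaw 0.8 open 0.798 F [ 0.4  0.7 -0.3] g 0.0
(655.5, 30.2, 80) [-0.1, -0.1, 1.3] [0.0, 0.0, -0.002]
top 2680 c [631.9  88.4] LxW 25.9 12.4 long dir 91.3 z 118.6 px [218. 164.]
top 2702 c [677.6  89.1] LxW 26.0 12.6 long dir 91.6 z 118.6 px [341. 164.]
top 4553 c [623.8  29.8] LxW 31.6 26.4 long dir 179.4 z 119.2 px [204. 300.]
top 1947 c [678.5  30.7] LxW 25.9 12.3 long dir 90.7 z 117.4 px [333. 298.]
top 2578 c [697.   31.8] LxW 24.8 14.5 long dir 91.3 z 122.4 px [374. 302.]
```

View pics/w6.png

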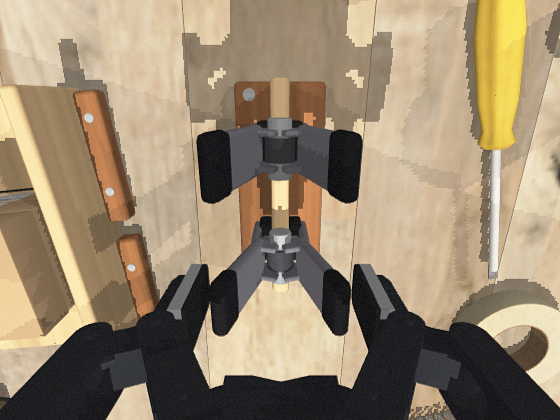

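The handles at about (225,300) and (335,300) sit centred between the pads, so I'll close and lift.

>>> play_rows(xyz=[[0, 0, 0], [0, 0, 0], [0, 0, 0], [0, 0, 0], [0, 0, 0], [0, 0, 0], [0, 0, 0], [0, 0, 0], [0, 0, 0], [0, 0, 0]], rot=[[0, 0, 0], [0, 0, 0], [0, 0, 0], [0, 0, 0], [0, 0, 0], [0, 0, 0], [0, 0, 0], [0, 0, 0], [0, 0, 0], [0, 0, 0]], grip=[0.2, 0.2, 0.2, 0.2, 0.2, 0.2, 0.2, 0.2, 0.2, 0.2])

```text
time_s: 23.4
eef_pos: [0.6573, 0.03, 0.0866]
eef_rot: [0.002, 0.702, 0.712, 0.001]
wrist_force: [-9.4, -0.4, 27.6]
opening: 0.284
grasp_force: 57.3
```

```bash
python3 -c "
from h import *
goal((655.5,30.2,165,0.9),(535.5,-51.7,165,7),(535.5,-51.7,85,7))"
```

```text
t 23.4 tcp [657.3  30.   86.6] yaw 0.82 open 0.284 F [-9.4 -0.4 27.6] g 57.3
(655.5, 30.2, 165) [0.2, -1.5, -78.4] [0.004, 0.001, -0.001]
(535.5, -51.7, 165) [-80.0, -122.7, -78.8] [0.004, 0.002, -0.108]
(535.5, -51.7, 85) [-79.9, -123.0, 1.2] [0.004, 0.002, -0.108]
```

>>> play_rows(xyz=[[0, 0, -20], [0, 0, -50], [0, 0, -85], [0, 0, -85], [-20, -31, -85], [-40, -62, -85], [-60, -92, -85], [-80, -123, -85], [-80, -123, -85], [-80, -123, -85]], rot=[[0, 0, 0], [0, 0, 0], [0, 0, 0], [0, 0, 0], [0, 0, -0.03], [0, 0, -0.06], [0, 0, -0.108], [0, 0, -0.108], [0, 0, -0.108], [0, 0, -0.108]], grip=[0.2, 0.2, 0.2, 0.2, 0.2, 0.2, 0.2, 0.2, 0.2, 0.2])

```text
time_s: 24.65
eef_pos: [0.5338, -0.0512, 0.1655]
eef_rot: [-0.0, 0.663, 0.749, 0.0]
wrist_force: [0.9, -0.1, -0.8]
opening: 0.278
grasp_force: 60.7
```

```bash
python3 -c "
from h import *
goal((535.5,-51.7,165,7))
w=cam('wrist'); save('w7',w[0]); P=cloud(*w[1:]); np.save('P7',P)
print('fence');tops(P,.052,.064,(.4,.58,-.15,.2),80)
print('clamp');tops(P,.11,.23,(.48,.6,-.1,0),80)
T=np.linalg.inv(tcp()); Q=P@T[:3,:3].T+T[:3,3]
print(np.round(Q[300:330:10,250:320:10]*1000).astype(int).tolist())"
```

```text
t 24.65 tcp [533.8 -51.2 165.5] yaw 6.96 open 0.278 F [ 0.9 -0.1 -0.8] g 60.7
(535.5, -51.7, 165) [-0.7, 1.7, 0.5] [-0.0, -0.0, -0.001]
fence
top 2942 c [528.1  12.3] LxW 166.6 10.0 long dir 96.8 z 58.1 px [282. 108.]
clamp
top 13791 c [535.5 -51.4] LxW 90.7 30.8 long dir 8.1 z 204.9 px [280. 295.]
top 96 c [492.4 -63.5] LxW 6.1 2.9 long dir 48.9 z 228.3 px [155. 371.]
top 105 c [577.7 -52.6] LxW 7.5 2.7 long dir 143.7 z 228.6 px [406. 370.]
[[[8, -12, -44], [6, -8, -41], [-137, -11, 166], [-136, 0, 165], [-136, 11, 165], [5, 8, -39], [6, 12, -41]], [[5, -11, -45], [0, -8, -39], [-149, -12, 165], [-150, 0, 166], [-149, 11, 164], [-1, 8, -38], [2, 12, -42]], [[1, -12, -46], [-5, -8, -39], [-164, -12, 166], [-163, 0, 165], [-163, 12, 165], [-5, 8, -38], [-2, 12, -43]]]
```

View pics/w7.png

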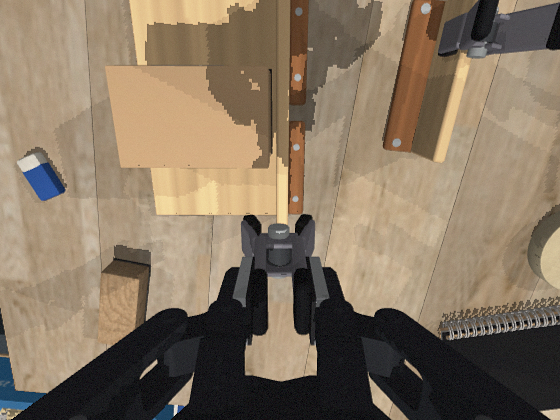

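The view shows the clamp in the pads at (280,250), the fence line at column ~283, and the column of cartons at (190,115), clear of it. I'll shift 2 mm and lower.

>>> play_rows(xyz=[[0, 2, 0], [0, 2, 20], [0, 2, 40], [0, 2, 60], [0, 2, 70], [0, 2, 76], [0, 2, 80], [0, 2, 83], [0, 2, 83], [0, 2, 83]], rot=[[0, 0, 0], [0, 0, 0], [0, 0, 0], [0, 0, 0], [0, 0, 0], [0, 0, 0], [0, 0, 0], [0, 0, 0], [0, 0, 0], [0, 0, 0]], grip=[0.2, 0.2, 0.2, 0.2, 0.2, 0.2, 0.2, 0.2, 0.2, 0.2])

```text
time_s: 25.95
eef_pos: [0.5365, -0.0513, 0.0867]
eef_rot: [0.001, 0.663, 0.749, 0.0]
wrist_force: [-11.0, 2.9, 23.4]
opening: 0.278
grasp_force: 66.0
```

```bash
python3 -c "
from h import *
goal((535.5,-51.7,80,7))"
```

```text
t 25.95 tcp [536.5 -51.3  86.7] yaw 7.02 open 0.278 F [-11.    2.9  23.4] g 66.0
(535.5, -51.7, 80) [-0.3, -1.0, 6.7] [0.001, 0.001, 0.0]
```

>>> play_rows(xyz=[[0, 0, 2], [0, 0, 3], [0, 0, 4], [0, 0, 5], [0, 0, 6], [0, 0, 7], [0, 0, 7], [0, 0, 7], [0, 0, 7], [0, 0, 7]], rot=[[0, 0, 0], [0, 0, 0], [0, 0, 0], [0, 0, 0], [0, 0, 0], [0, 0, 0], [0, 0, 0], [0, 0, 0], [0, 0, 0], [0, 0, 0]], grip=[0.3, 0.34, 0.38, 0.42, 0.46, 0.5, 0.54, 0.58, 0.62, 0.8])

```text
time_s: 27.2
eef_pos: [0.5348, -0.051, 0.0755]
eef_rot: [-0.001, 0.663, 0.749, -0.0]
wrist_force: [0.1, -0.3, 0.4]
opening: 0.795
grasp_force: 0.0
```

```bash
python3 -c "
from h import *
goal((535.5,-51.7,80,7))
w=cam('wrist'); P=cloud(*w[1:])
print('clamp');tops(P,.105,.14,(.48,.6,-.1,0),80)
"
```

```text
t 27.2 tcp [534.8 -51.   75.5] yaw 7.0 open 0.795 F [ 0.1 -0.3  0.4] g 0.0
(535.5, -51.7, 80) [-0.8, 0.6, -4.5] [-0.002, -0.001, -0.0]
clamp
top 2850 c [496.5 -51.1] LxW 28.0 19.0 long dir 146.9 z 124.8 px [175. 312.]
top 1920 c [512.4 -54.3] LxW 26.4 11.1 long dir 96.9 z 119.4 px [224. 310.]
top 1925 c [558.9 -48.3] LxW 25.6 11.2 long dir 96.5 z 119.2 px [338. 311.]
top 2859 c [574.3 -41. ] LxW 29.4 19.9 long dir 45.1 z 124.7 px [387. 312.]
top 80 c [591.9 -31.9] LxW 7.0 1.9 long dir 179.7 z 138.0 px [457. 325.]
```

```bash
python3 -c "
from h import *
goal((600,-20,230,85),(640,40,230,160))"
```

```text
t 27.25 tcp [534.7 -50.9  75.4] yaw 7.0 open 0.803 F [-0.8  0.3 -0.1] g 0.0
(600, -20, 230) [22.8, 68.3, -154.7] [-0.001, -0.002, -1.361]
(640, 40, 230) [77.5, 115.3, -154.8] [0.0, -0.003, -2.67]
```

>>> play_rows(xyz=[[0, 0, -40], [0, 0, -95], [0, 0, -155], [10, 20, -155], [23, 68, -155], [23, 68, -155], [23, 68, -155], [23, 68, -155], [23, 68, -155], [23, 68, -155]], rot=[[0, 0, 0], [0, 0, 0], [0, 0, -0.18], [0, 0, -0.36], [0, 0, -0.54], [0, 0, -0.72], [0, 0, -0.9], [0, 0, -1.08], [0, 0, -1.26], [0, 0, -1.44]], grip=[1, 1, 1, 1, 1, 1, 1, 1, 1, 1])

```text
time_s: 28.5
eef_pos: [0.5995, -0.0199, 0.2301]
eef_rot: [-0.001, 0.001, 1.0, 0.0]
wrist_force: [-0.6, 1.0, -0.1]
opening: 0.995
grasp_force: 0.0
```

```bash
python3 -c "
from h import *
goal((655,88.9,160,181))
print(readout.get_obs()['q'].round(3))"
```

```text
t 28.5 tcp [599.5 -19.9 230.1] yaw 89.84 open 0.995 F [-0.6  1.  -0.1] g 0.0
(655, 88.9, 160) [-55.4, 109.0, 70.0] [0.002, -0.002, -1.591]
[-0.231  0.231  1.533 -0.     1.38  -1.799]
```

>>> play_rows(xyz=[[0, 0, 0], [0, 0, 0], [0, 0, 0], [0, 0, 0], [0, 0, 0], [0, 0, 0], [0, 0, 0], [0, 0, 0], [0, 0, 0], [0, 0, 0]], rot=[[0, 0, 0.18], [0, 0, 0.36], [0, 0, 0.54], [0, 0, 0.72], [0, 0, 0.9], [0, 0, 1.08], [0, 0, 1.26], [0, 0, 1.44], [0, 0, 1.62], [0, 0, 1.8]], grip=[1, 1, 1, 1, 1, 1, 1, 1, 1, 1])

```text
time_s: 29.75
eef_pos: [0.5995, -0.02, 0.2301]
eef_rot: [-0.001, 0.788, 0.616, -0.001]
wrist_force: [-0.6, -0.3, -0.4]
opening: 0.997
grasp_force: 0.0
```

>>> play_rows(xyz=[[0, 0, 0], [0, 0, 0], [0, 0, 0], [0, 0, 0], [0, 0, 0], [0, 0, 0], [0, 0, 0], [0, 0, 0], [0, 0, 0], [0, 0, 0]], rot=[[0, 0, 0.18], [0, 0, 0.36], [0, 0, 0.54], [0, 0, 0.72], [0, 0, 0.9], [0, 0, 1.08], [0, 0, 1.26], [0, 0, 1.44], [0, 0, 1.62], [0, 0, 1.8]], grip=[1, 1, 1, 1, 1, 1, 1, 1, 1, 1])

```text
time_s: 31.0
eef_pos: [0.5995, -0.0199, 0.2301]
eef_rot: [0.0, 0.972, -0.234, -0.001]
wrist_force: [0.3, 0.0, -0.5]
opening: 1.0
grasp_force: 0.0
```

```bash
python3 -c "
from h import *
goal((655,60,220,-178),(655,88.9,160,-178))
print(readout.get_obs()['q'].round(3))"
```

```text
t 31.0 tcp [599.5 -19.9 230.1] yaw -117.11 open 1.0 F [ 0.3  0.  -0.5] g 0.0
(655, 60, 220) [13.0, -96.5, 10.0] [0.002, 0.002, 1.063]
(655, 88.9, 160) [-0.0, -122.3, 70.0] [0.002, 0.002, 1.063]
[-0.231  0.231  1.533 -0.     1.38   1.813]
```

>>> play_rows(xyz=[[0, -15, 0], [0, -50, 0], [0, -90, 10], [0, -122, 40], [0, -122, 70], [0, -122, 70], [0, -122, 70], [0, -122, 70], [0, -122, 70], [0, -122, 70]], rot=[[0, 0, 0.18], [0, 0, 0.36], [0, 0, 0.54], [0, 0, 0.72], [0, 0, 0.9], [0, 0, 1.06], [0, 0, 1.06], [0, 0, 1.06], [0, 0, 1.06], [0, 0, 1.06]], grip=[1, 1, 1, 1, 1, 1, 1, 1, 1, 1])

```text
time_s: 32.25
eef_pos: [0.6554, 0.0888, 0.1614]
eef_rot: [-0.0, 0.723, -0.691, 0.0]
wrist_force: [-0.1, -0.3, -0.5]
opening: 1.003
grasp_force: 0.0
```

```bash
python3 -c "
from h import *
w=cam('wrist'); P=cloud(*w[1:]); tops(P,.105,.14,(.58,.75,-.1,.2),30)
goal((655,88.9,81,-178))
print(readout.get_obs()['q'].round(3))"
```

```text
top 658 c [678.2  88.6] LxW 25.4 10.2 long dir 91.2 z 119.5 px [246. 228.]
top 668 c [631.2  87.8] LxW 26.0 10.6 long dir 90.3 z 119.2 px [318. 229.]
top 2196 c [603.2 189.1] LxW 46.6 12.2 long dir 11.3 z 122.2 px [346. 361.]
t 32.3 tcp [655.4  88.8 161.4] yaw -177.47 open 1.001 F [ 0.7 -0.  -0.1] g 0.0
(655, 88.9, 81) [-0.1, 0.4, 80.4] [-0.001, -0.0, 0.009]
[-0.044  0.423  1.428 -0.     1.29   3.053]
```

Clamp centre is (654.7, 88.3), so I'll descend and pinch.

>>> play_rows(xyz=[[0, 0, 30], [0, 0, 60], [0, 0, 76], [0, 0, 80], [0, 0, 80], [0, 0, 80], [0, 0, 80], [0, 0, 80], [0, 0, 80], [0, 0, 80]], rot=[[0, 0, 0], [0, 0, 0], [0, 0, 0], [0, 0, 0], [0, 0, 0], [0, 0, 0], [0, 0, 0], [0, 0, 0], [0, 0, 0], [0, 0, 0]], grip=[1, 1, 1, 1, 1, 0.2, 0.2, 0.2, 0.2, 0.2])

```text
time_s: 33.55
eef_pos: [0.6583, 0.0888, 0.0873]
eef_rot: [-0.002, 0.722, -0.691, 0.003]
wrist_force: [-6.8, -0.3, 24.2]
opening: 0.279
grasp_force: 58.9
```

>>> play_rows(xyz=[[0, 0, 0], [0, 0, 0], [0, 0, 0], [0, 0, -20], [0, 0, -50], [0, 0, -85], [0, 0, -85], [0, 0, -85], [0, 0, -85], [0, 0, -85]], rot=[[0, 0, 0], [0, 0, 0], [0, 0, 0], [0, 0, 0], [0, 0, 0], [0, 0, 0], [0, 0, 0], [0, 0, 0], [0, 0, 0], [0, 0, 0]], grip=[0.2, 0.2, 0.2, 0.2, 0.2, 0.2, 0.2, 0.2, 0.2, 0.2])

```text
time_s: 34.8
eef_pos: [0.6545, 0.0889, 0.1645]
eef_rot: [0.001, 0.722, -0.692, -0.001]
wrist_force: [-0.4, -0.2, -0.4]
opening: 0.279
grasp_force: 60.5
```

```bash
python3 -c "
from h import *
goal((519,83.5,165,-173))"
```

```text
t 34.8 tcp [654.5  88.9 164.5] yaw -177.5 open 0.279 F [-0.4 -0.2 -0.4] g 60.5
(519, 83.5, 165) [-0.5, 135.6, -0.1] [0.002, 0.0, -0.079]
```

>>> play_rows(xyz=[[0, 25, 0], [0, 60, 0], [0, 95, 0], [0, 125, 0], [0, 135, 0], [0, 135, 0], [0, 135, 0], [0, 135, 0], [0, 135, 0], [0, 135, 0]], rot=[[0, 0, 0], [0, 0, -0.02], [0, 0, -0.05], [0, 0, -0.079], [0, 0, -0.079], [0, 0, -0.079], [0, 0, -0.079], [0, 0, -0.079], [0, 0, -0.079], [0, 0, -0.079]], grip=[0.2, 0.2, 0.2, 0.2, 0.2, 0.2, 0.2, 0.2, 0.2, 0.2])

```text
time_s: 36.05
eef_pos: [0.5205, 0.083, 0.1659]
eef_rot: [0.0, 0.749, -0.662, -0.0]
wrist_force: [-0.4, -0.2, -0.9]
opening: 0.274
grasp_force: 58.6
```

```bash
python3 -c "
from h import *
w=cam('wrist'); save('w8',w[0]); P=cloud(*w[1:])
print('fence');tops(P,.052,.064,(.4,.58,-.15,.2),80)
print('stack');tops(P,.074,.088,(.38,.53,-.1,.1))
goal((519,83.5,82,-173))"
```

```text
fence
top 2264 c [525.2  32.1] LxW 140.4 9.6 long dir 96.8 z 58.1 px [283. 128.]
top 81 c [508.5 168. ] LxW 13.9 3.2 long dir 164.9 z 58.7 px [283. 291.]
stack
top 293 c [526.6 -49.5] LxW 19.7 9.3 long dir 103.9 z 81.2 px [299.  19.]
top 15737 c [462.3   9.3] LxW 110.4 69.9 long dir 7.2 z 80.3 px [375. 119.]
t 36.1 tcp [520.4  83.  165.9] yaw -172.98 open 0.275 F [-0.   0.5 -0.6] g 58.6
(519, 83.5, 82) [-0.6, 1.4, 83.9] [0.0, 0.0, 0.0]
```

View pics/w8.png

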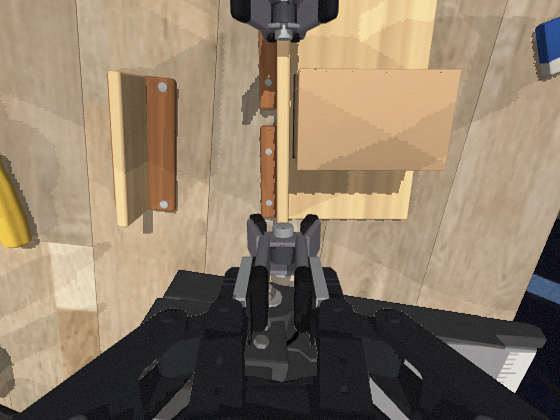

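The clamp at (283,245) lines up with the fence edge at column ~283, and the column and the first clamp at (285,15) are intact. I'll shift 1 mm and lower.

>>> play_rows(xyz=[[0, 1, 0], [0, 1, 20], [0, 1, 40], [0, 1, 60], [0, 1, 70], [0, 1, 76], [0, 1, 80], [0, 1, 83], [0, 1, 83], [0, 1, 83]], rot=[[0, 0, 0], [0, 0, 0], [0, 0, 0], [0, 0, 0], [0, 0, 0], [0, 0, 0], [0, 0, 0], [0, 0, 0], [0, 0, 0], [0, 0, 0]], grip=[0.2, 0.2, 0.2, 0.2, 0.2, 0.2, 0.2, 0.2, 0.2, 0.2])

```text
time_s: 37.35
eef_pos: [0.5203, 0.0829, 0.0875]
eef_rot: [-0.0, 0.749, -0.662, 0.001]
wrist_force: [-14.0, -0.2, 31.7]
opening: 0.279
grasp_force: 66.0
```

>>> play_rows(xyz=[[0, 0, 2], [0, 0, 3], [0, 0, 4], [0, 0, 5], [0, 0, 6], [0, 0, 7], [0, 0, 7], [0, 0, 7], [0, 0, 7], [0, 0, 7]], rot=[[0, 0, 0], [0, 0, 0], [0, 0, 0], [0, 0, 0], [0, 0, 0], [0, 0, 0], [0, 0, 0], [0, 0, 0], [0, 0, 0], [0, 0, 0]], grip=[0.3, 0.34, 0.38, 0.42, 0.46, 0.5, 0.54, 0.58, 0.62, 0.8])

```text
time_s: 38.6
eef_pos: [0.5183, 0.0829, 0.0755]
eef_rot: [0.001, 0.749, -0.662, -0.001]
wrist_force: [0.5, 1.4, -0.3]
opening: 0.793
grasp_force: 0.0
```

>>> play_rows(xyz=[[0, 0, 0], [0, 0, 0], [0, 0, -20], [0, 0, -50], [0, 0, -90], [0, 0, -140], [0, 0, -140], [0, 0, -140], [0, 0, -140], [0, 0, -140]], rot=[[0, 0, 0], [0, 0, 0], [0, 0, 0], [0, 0, 0], [0, 0, 0], [0, 0, 0], [0, 0, 0], [0, 0, 0], [0, 0, 0], [0, 0, 0]], grip=[0.85, 0.85, 0.85, 0.85, 0.85, 0.85, 0.85, 0.85, 0.85, 0.85])

```text
time_s: 39.85
eef_pos: [0.5185, 0.0829, 0.2146]
eef_rot: [0.001, 0.749, -0.662, -0.001]
wrist_force: [-0.1, -0.3, -0.3]
opening: 0.847
grasp_force: 0.0
```

```bash
python3 -c "
from h import *
goal()
w=cam('wrist'); save('w9',w[0]); P=cloud(*w[1:])
print('stack');tops(P,.074,.088,(.38,.53,-.1,.1))
print('clamps');tops(P,.105,.14,(.47,.6,-.12,.13),30)
s=cam('scene');save('s2',s[0]);P=cloud(*s[1:]);tops(P,.105,.14,(.47,.6,-.12,.13),30);tops(P,.025,.036,(.3,.45,-.3,-.1))
"
```

```text
t 39.85 tcp [518.5  82.9 214.6] yaw -172.98 open 0.847 F [-0.1 -0.3 -0.3] g 0.0
stack
top 243 c [527.2 -51.6] LxW 23.4 8.6 long dir 100.7 z 81.3 px [293.  29.]
top 10910 c [462.4   9.3] LxW 110.1 70.2 long dir 6.7 z 80.3 px [356. 115.]
top 618 c [518.1  83.2] LxW 29.7 23.6 long dir 89.4 z 77.9 px [281. 191.]
clamps
top 638 c [558.6 -47.7] LxW 23.8 11.0 long dir 98.5 z 120.0 px [246.  18.]
top 637 c [512.3 -53.4] LxW 24.3 11.0 long dir 95.0 z 120.1 px [314.  18.]
top 442 c [542.6  85. ] LxW 25.1 10.6 long dir 94.7 z 119.9 px [251. 203.]
top 431 c [496.5  79.5] LxW 25.2 10.6 long dir 98.4 z 119.9 px [308. 204.]
top 89 c [541.6  84.1] LxW 25.6 10.7 long dir 93.4 z 115.7 px [232. 162.]
top 61 c [493.6  78.7] LxW 26.5 7.8 long dir 99.2 z 119.2 px [220. 177.]
top 106 c [557.8 -49.4] LxW 24.4 10.8 long dir 97.3 z 115.7 px [290. 185.]
top 67 c [509.1 -56.2] LxW 24.4 8.5 long dir 108.4 z 119.8 px [279. 202.]
top 1062 c [ 379.4 -201. ] LxW 90.5 41.1 long dir 84.6 z 30.8 px [304. 315.]
```

View pics/w9.png

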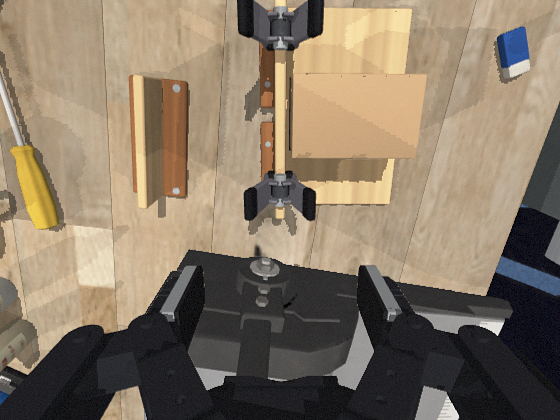

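Both clamps sit astride the fence at (280,25) and (280,195), fully down, on either side of the square column at (355,115). The robot is clear of everything, so I'm handing in.

```bash
python3 -c "
from h import *
print(ctrl.hand_in())"
```

```text
the job is handed in; nothing more can be done
None
```

I handed the job in after about 40 s of robot time: the three cartons are stacked squarely in the outline, both clamps are pressed down on the fence on either side of the column, and the sanding block was not moved; the hand-in gave no verdict.

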